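# Clamp a blank under its drill guide in the bench jig

## Task

Load the bench drilling jig: lay the plain blank flat on the bed between fence and jaw, in line with the bed, and then the guide plate with the four holes squarely on top of it, edges flush. Next flip the safety catch outwards, clear of the clamp lever, and then pull the lever by its black handle bar towards the fence side until it reaches its stop, so that the jaw grips both plates; finish while still holding the lever there, because it springs back. Leave the other things on the bench alone.

Things in the scene. Friction and masses are not known exactly. Their poses are not given: they have to be found in the camera images.
- jig: Drilling jig fixed to the bench. Origin on the bench; the jig frame, meant below too: z up, x from fence to jaw (away from the robot at yaw 0), y to the left. Dark base plate 12 mm thick, x -85..115, y -150..175 mm. Bed at y -85, lever and catch at y 85 mm. A cross shaft (along y at x 95, z 55 mm) joins lever and jaw; the grey blocks reach z 67 mm.
- bed (a point): Centre of the bed's top, 35 mm above the bench; jig axes. The bed is a steel pedestal 125 (x) by 50 mm (y), 23 mm above the base plate. Fence: upright plate 50 mm wide, face at x -48 mm from here, top 27.5 mm above the bed. Open jaw's face at x +48 mm: a 96 mm gap for plates 76 mm long. The sides (y) are open; the plates (56 mm wide) overhang by 3 mm each side.
- jaw: Sprung steel jaw at the bed's +x end, 50 mm wide, from 1.5 to 25.5 mm above the bed. Origin at the middle of its face's lower edge; jig axes. It moves towards the fence (-x) 30 mm per rad of lever, pushes the plates to the fence, grips them from about 0.67 rad of lever on, and presses with up to about 25 N.
- lever (a joint): Clamp lever, 0 to 1.0 rad: two steel arms (12 mm thick, 80 mm apart along y) turning about the cross shaft, with the handle bar 130 mm from it. At 0 (rest) it leans 0.3 rad to +x; pulled towards the fence side (-x) and down it reaches its stop at 1.0, leaning 0.7 rad to -x. Springs back to 0: 2 N at the handle at first, about 10 N at the stop. The closed catch blocks it at about 0.07.
- lever_hinge (a point): Middle of the lever's hinge line, on the cross shaft, at x 95, y 85, z 55 mm in the jig frame. The hinge line runs along jig y; this point's axes turn with the lever.
- handle: Black round handle bar across the top of the lever, diameter 16 mm, 92 mm long along jig y, free of the arms over its middle 68 mm. Origin at its centre; its sleeve turns freely about its own axis. At lever 0 it is about 179 mm above the bench, at 1.0 about 154 mm, 122 mm nearer the fence side.
- catch (a joint): Safety catch, 0 to 2.0 rad. 0 = closed: its leg leans 0.5 rad inwards (-y) and its bar stands on the fence side of the lever's +y arm. It grows as the bar is pushed over outwards (+y). Light (under 1 N); balances at about 0.5, beyond that falls by its own weight to 2.0 (open, lying nearly level outwards).
- catch_bar (a point): Middle of the catch's bar, 65 x 10 x 10 mm, lying along jig x on top of an 18 mm wide leg. Closed, it is at x 68, y 127, z 103 mm in the jig frame (bar x 36..101). The leg is at x 49..67 mm; the bar's fence-side end, x 36..49, overhangs freely. The catch's hinge line runs along jig x at y 153, z 55 mm, 55 mm from here.
- blank: Plain aluminium plate without holes, 76 x 56 x 12 mm (x, y, z), about 0.14 kg. Origin at the centre of its underside, z up, x along its length. It starts lying flat on the bench.
- guide: Steel drill guide plate with four 12 mm holes near its corners, 76 x 56 x 10 mm (x, y, z), about 0.28 kg. Origin at the centre of its underside, z up, x along its length. It starts lying flat on the bench.
- offcut: Bystander: aluminium offcut without holes, longer and narrower, 100 x 40 x 12 mm, flat on the bench. Not to be used.
- screwdriver: Bystander: screwdriver lying on the bench, 190 mm long.
- hammer: Bystander: hammer lying on the bench, 280 mm long.
- spanner: Bystander: steel spanner lying on the bench, 170 mm long.
- tin: Bystander: round tin, diameter 104 mm, 70 mm high.
- glue: Bystander: glue bottle standing, diameter 56 mm, 160 mm high.
- jar: Bystander: closed glass jar, diameter 60 mm, 75 mm high.

How it is judged:
By the outcome, as a careful person would: the job done as asked, in the order asked, and still so for the second after the job is handed in, while the arm keeps its last pose, push and grip.
It also fails if it takes over 72 s, if anything falls off the work surface, if the arm or the gripper's body presses on something with over 40 N, if the wrist force passes 120 N, or if a joint passes its speed limit or range.

## Robot

A 6-joint arm with a two-finger parallel gripper is mounted at the origin on the work surface. World frame = base frame: x ahead of the robot, y to its left, z up, the work surface at z = 0. Lengths are in m, angles in rad, forces in N, time in s.
With the tool pointing down it reaches from about 0.35 to 0.775 m from the base axis. Payload 5.5 kg.
Tool frame: the origin (TCP) lies at the very end of the fingers, on their centre line; the grasp point (between the pads) lies env.hold_point_z behind it (env.hold_point_z is the distance from the TCP to the grasp point, in m); z points along the fingers, y is the line along which they close (so a half turn about z gives the same grasp; the last joint's range is limited). The gripper opens to 85 mm and grips with 20 to 120 N. Pads are 22 mm wide; open, the fingers measure 114 mm over their backs; the gripper's body (76 mm by 85 mm) begins 54 mm behind the grasp point. The pads swing forward as they close: fully open they stand 13 mm farther back than shut.
Start: joints at [-1.404, 0.313, 0.046, 1.304, 0, 1.431], TCP at [0.174, -0.548, 0.231] pointing down, gripper open.
Joint ranges: [-2.76, 2.76], [-0.86, 1.69], [-1.03, 1.26], [-2.2, 2.34], [-1.47, 1.5], [-3.14, 3.14]. Speed limits (rad/s): [2.57, 2.57, 3.14, 3.14, 3.14, 3.14].

## Interface

Orientations are given as a unit quaternion [w, x, y, z].
In Python, from workcell import env gives the robot as it stands.
- The arm moves only by the tool carry_out, never from a script. Its argument "steps" is a list of rows, each a list of 3 entries, a list of its own where there are three numbers: the turn, a rotation vector about the tool's x, y, z in degrees, then the shift along the tool's x, y, z in cm, then the closure in counts, from 0 (fully open) to 255 (shut). A call has exactly 8 rows; each row is the pose to reach, as a shift and turn from the pose commanded when the call began, along the tool's axes at that moment; what a row does not reach only later rows make up. A row lasts 1/8 s, in which the tool goes at most 62.5 mm and 10.7 degrees, less where a joint would pass 70% of its speed; a pose out of reach is approached as far as the arm can. A call with a gripper value outside its range is refused whole. The fingers move at their own pace and stop on an object; "force" is the grip in N (left out, the last holds). Time passes only in rows, so rows that repeat a pose let the fingers close, or fill a call up. It gives the time, the measured TCP pose, the force, the opening and the grip force at its end, in the units of the state.
- env.get_state(): the state, without advancing time (a new reading comes with each control period).
- env.read_camera(name): name is "scene" or "top"; returns (picture, depth): 384x512x3 uint8, red, green, blue; 384x512 float32, m along the optical axis (not along the pixel's ray), 0 where there is no reading.
- env.get_calibration(name): a dict with "fx", "fy", "cx", "cy" (pixels), "origin" and "orientation" of the camera in the world. Camera axes: x right, y up, looking along -z (the intrinsics and any distortion apply to the point x, -y, -z); pixel columns grow to the right and rows downward; lengths in m; the calibration is good to about 2 mm. A picture is of the moment at which its call begins. get_calibration takes no time and is no camera call.
- env.hand_in(): hands the job in; it is judged then, once.
The state is a dict: "clock": time; "joint_pos": joint angles; "qvel": joint speeds; "tau": joint torques, N m; "tcp_pos": TCP position; "orientation": TCP orientation; "wrist_force": force on the tool from outside, world axes, zero at the start; "ft_torque": the same for the moment, N m; "finger_gap": finger opening in m; "grip_force": force on a finger pad.
Only numpy, scipy, OpenCV 4.12 (cv2) and the standard library are available. Lean on these libraries where they do the work, as an engineer would, in place of code of your own. Each camera call takes 0.05 s, during which the arm holds its last target. There are 200 camera calls.

## Working session

There is one attempt and no reset: what is moved stays moved. The work goes in short steps, Python scripts to look and compute and a tool call to move; the robot and the scene stay as the last step left them, time stands still between calls to the robot, and variables do not carry over. Pictures are saved under pics/ and viewed, at most 10 in all, crops included, and the job is handed in when it is done.

Besides the shell and the picture viewer there is one more tool, called after ">>>" in YAML: its name, and indented under it one key for each argument. carry_out: Moves the arm, as the interface text tells. Its arguments: {"type":"object","properties":{"steps":{"type":"array","items":{"type":"array"}},"force":{"type":"number"}},"required":["steps"]}

```bash
ls; mkdir -p pics
cat > h.py <<'E'
import numpy as np, cv2
from scipy.spatial.transform import Rotation as R
from workcell import env
def rot(q): return R.from_quat([q[1],q[2],q[3],q[0]])
def cloud(name):
    im,d=env.read_camera(name); c=env.get_calibration(name)
    v,u=np.mgrid[:384,:512]
    P=np.stack([(u-c['cx'])/c['fx']*d,-(v-c['cy'])/c['fy']*d,-d],-1)
    W=rot(c['orientation']).apply(P.reshape(-1,3)).reshape(384,512,3)+np.array(c['origin'])
    W[d==0]=np.nan
    return im,W
E
python3 - <<'E'
from h import *
for n in("scene","top"):
    im,W=cloud(n); cv2.imwrite(f"pics/{n}0.png",cv2.resize(im[...,::-1],(800,600))); np.save(n+".npy",W); cv2.imwrite(n+"raw.png",im[...,::-1])
    print(n,env.get_calibration(n))
s=env.get_state();print(s,env.hold_point_z)
E
```

```text
pics
scene {'fx': 455.3555683401566, 'fy': 455.3555683401566, 'cx': 255.7750189879305, 'cy': 199.57092077533747, 'origin': array([ 1.56510512, -0.1927834 ,  1.35857155]), 'orientation': array([0.69712228, 0.25621843, 0.22334717, 0.6312596 ])}
top {'fx': 392.43461549723503, 'fy': 392.43461549723503, 'cx': 255.43806017758294, 'cy': 190.90210426266768, 'origin': array([ 0.36892875, -0.06160963,  1.25816709]), 'orientation': array([-0.69534256, -0.04953325,  0.04577239,  0.71550686])}
{'clock': 0.1, 'joint_pos': array([-1.40361148e+00,  3.13942963e-01,  4.50671181e-02,  1.30359355e+00,
        6.40689126e-06,  1.43117678e+00]), 'qvel': array([-0.00016477, -0.00103871,  0.00390277, -0.00157995, -0.00117785,
        0.00077023]), 'tau': array([ 3.79864359e-03, -4.81724346e+01,  2.99244851e+01,  1.26842372e-02,
       -1.24766612e-05, -5.87998727e-06]), 'tcp_pos': array([ 0.17356183, -0.54769271,  0.23047757]), 'orientation': array([-8.36496885e-04,  9.88256594e-01,  1.52801196e-01, -8.32612562e-06]), 'wrist_force': array([ 0.1243371 , -0.12993764, -0.4909255 ]), 'ft_torque': array([ 0.05228969, -0.0273731 , -0.01735169]), 'grip_force': 0.0, 'finger_gap': 0.08550805566712188} 0.0187
```

View pics/top0.png

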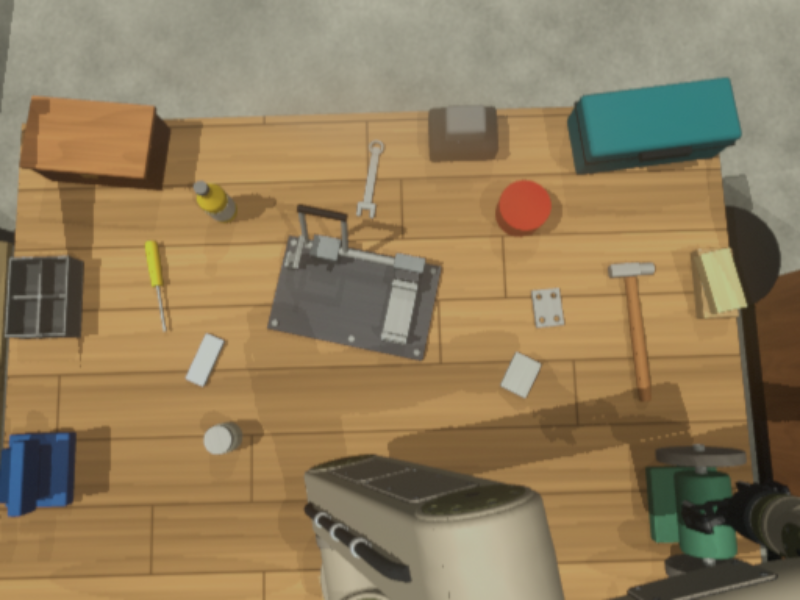

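View pics/scene0.png

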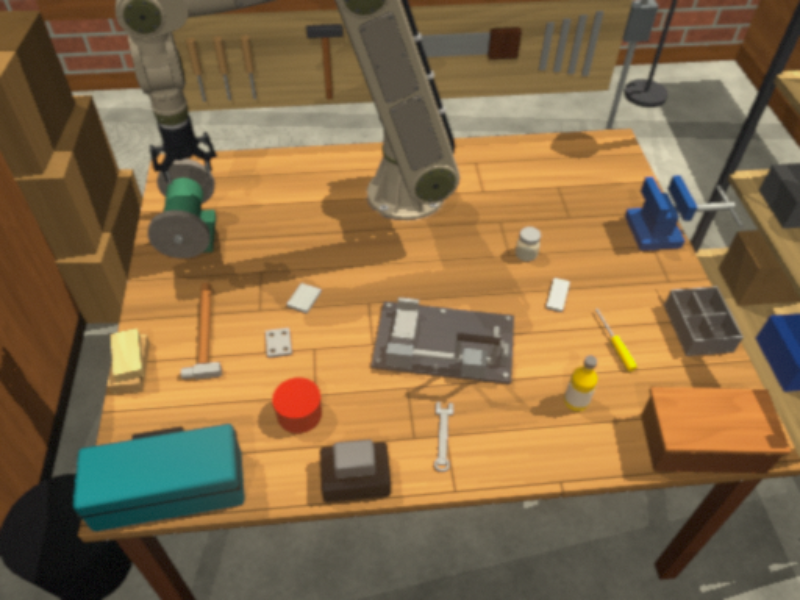

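The top view (800x600) shows the blank at (521,375), the guide at (548,308), the offcut at (205,360), and the jig centred at (355,297) with its bed at about (400,310). The lever is at (322,212), and the catch is beside the +y arm at about (297,250).

```bash
cat > m.py <<'E'
from h import *
W=np.load("top.npy"); im=cv2.imread("topraw.png")
def rect(cu,cv,r,zl,zh,sat=None):
    u0,v0=int(cu/1.5625),int(cv/1.5625)
    m=np.zeros((384,512),bool); m[v0-r:v0+r,u0-r:u0+r]=1
    m&=(W[...,2]>zl)&(W[...,2]<zh)
    if sat: m&=cv2.cvtColor(im,cv2.COLOR_BGR2HSV)[...,1]<sat
    n,l,st,_=cv2.connectedComponentsWithStats(m.astype(np.uint8),connectivity=4)
    k=1+np.argmax(st[1:,4]); p=W[l==k]
    (c,s,a)=cv2.minAreaRect((p[:,:2]*1000).astype(np.float32))
    print(len(p),"c",np.round(c,1),"s",np.round(s,1),"a",round(a,2),"z",np.round(np.median(p[:,2])*1000,1),"mean",np.round(p.mean(0)*1000,1)); return p
print("blank");rect(521,375,22,.005,.02,90)
print("guide");rect(548,308,22,.004,.02,90)
print("jigbase");rect(355,297,65,.006,.019,90)
print("bed");rect(400,310,25,.028,.04,90)
print("bench z",np.nanmedian(W[230:250,230:300,2]))
print("handle");rect(322,212,20,.165,.2)
print("fence");rect(395,345,15,.05,.07)
E
python3 m.py
```

```text
blank
439 c [ 377.4 -297.7] s [58.3 75.2] a 61.7 z 12.4 mean [ 377.9 -296.5   12.4]
guide
380 c [ 512.4 -359.8] s [77.6 56.8] a 3.61 z 10.3 mean [ 512.6 -359.6   10.4]
jigbase
4573 c [544.   35.4] s [323.9 197.5] a 76.76 z 12.8 mean [531.3  45.2  12.8]
bed
460 c [509.7 -56.4] s [49.8 94.7] a 76.93 z 35.8 mean [509.6 -56.3  35.6]
bench z 0.0006876543088913945
handle
196 c [676.7  78. ] s [91.5 18.5] a 76.1 z 185.9 mean [675.8  77.4 184.9]
fence
56 c [457.1 -43.6] s [47.8 10.3] a 76.51 z 63.1 mean [456.5 -43.9  62.5]
```

```bash
cat > t.py <<'E'
# usage: t.py x,y,z,yaw[,tilt about tool y deg] ...   (mm, deg): turn deg / shift cm from the present pose, tool axes
import sys
from h import *
s=env.get_state(); r0=rot(s['orientation']); p0=np.array(s['tcp_pos'])
print("t",round(s['clock'],2),"tcp",np.round(p0*1000,1),"yaw",np.round(np.degrees(np.arctan2(*r0.as_matrix()[[1,0],0])),2),"q",np.round(s['joint_pos'],2),"F",np.round(s['wrist_force'],1),"gap",round(s['finger_gap']*1000,1),"grip",round(s['grip_force'],1))
for a in sys.argv[1:]:
    v=[float(k) for k in a.split(',')]+[0]
    r=R.from_euler('z',v[3],degrees=True)*R.from_euler('x',180,degrees=True)*R.from_euler('y',v[4],degrees=True)
    print(a,np.round((r0.inv()*r).as_rotvec(degrees=True),1),np.round(r0.inv().apply(np.array(v[:3])/1000-p0)*100,2))
E
python3 t.py 377,-297,150,151.7 377,-297,60,151.7 377,-297,0,151.7
```

```text
t 0.1 tcp [ 173.6 -547.7  230.5] yaw 17.58 q [-1.4   0.31  0.05  1.3   0.    1.43] F [ 0.1 -0.1 -0.5] gap 85.5 grip 0.0
377,-297,150,151.7 [-0.000e+00 -1.000e-01 -1.341e+02] [ 26.96 -17.74   8.08]
377,-297,60,151.7 [-0.000e+00 -1.000e-01 -1.341e+02] [ 26.96 -17.73  17.08]
377,-297,0,151.7 [-0.000e+00 -1.000e-01 -1.341e+02] [ 26.96 -17.72  23.08]
```

>>> carry_out:
  steps:
    - [[0, 0, -10], [5, -3, -2], 0]
    - [[0, 0, -20], [10, -6.5, -2], 0]
    - [[0, 0, -30], [15, -10, -1], 0]
    - [[0, 0, -40], [20, -13, 1], 0]
    - [[0, 0, -50], [25, -16.5, 4], 0]
    - [[0, 0, -60], [27, -17.7, 8], 0]
    - [[0, 0, -70], [27, -17.7, 8], 0]
    - [[0, 0, -80], [27, -17.7, 8], 0]
  force: 40

```text
clock: 1.1
tcp_pos: [0.3774, -0.2966, 0.1502]
orientation: [-0.001, 0.656, 0.755, 0.0]
wrist_force: [-0.1, -0.1, -0.1]
finger_gap: 0.0852
grip_force: 0.0
```

```bash
python3 t.py 377,-297,100,151.7 377,-297,20,151.7 377,-297,0,151.7
```

```text
t 1.1 tcp [ 377.4 -296.6  150.2] yaw 98.0 q [-0.83  0.18 -0.34  1.06 -0.    0.6 ] F [-0.1 -0.1 -0.1] gap 85.2 grip 0.0
377,-297,100,151.7 [ -0.   -0.1 -53.7] [-0.04 -0.04  5.02]
377,-297,20,151.7 [ -0.   -0.1 -53.7] [-0.06 -0.03 13.02]
377,-297,0,151.7 [ -0.   -0.1 -53.7] [-0.06 -0.03 15.02]
```

>>> carry_out:
  steps:
    - [[0, 0, -10], [0, 0, 2], 0]
    - [[0, 0, -20], [0, 0, 4], 0]
    - [[0, 0, -30], [0, 0, 6], 0]
    - [[0, 0, -40], [0, 0, 8], 0]
    - [[0, 0, -50], [0, 0, 10], 0]
    - [[0, 0, -53.7], [0, 0, 12], 0]
    - [[0, 0, -53.7], [0, 0, 14], 0]
    - [[0, 0, -53.7], [0, 0, 15], 0]

```text
clock: 2.1
tcp_pos: [0.3769, -0.2972, 0.0001]
orientation: [-0.001, 0.248, 0.969, 0.001]
wrist_force: [-0.4, 0.2, 0.1]
finger_gap: 0.0856
grip_force: 0.0
```

>>> carry_out:
  steps:
    - [[0, 0, 0], [0, 0, 0], 60]
    - [[0, 0, 0], [0, 0, 0], 90]
    - [[0, 0, 0], [0, 0, 0], 130]
    - [[0, 0, 0], [0, 0, 0], 170]
    - [[0, 0, 0], [0, 0, 0], 200]
    - [[0, 0, 0], [0, 0, 0], 200]
    - [[0, 0, 0], [0, 0, 0], 200]
    - [[0, 0, 0], [0, 0, 0], 200]

```text
clock: 3.1
tcp_pos: [0.3779, -0.2983, 0.0021]
orientation: [0.001, 0.248, 0.969, -0.0]
wrist_force: [-1.9, 0.7, 5.0]
finger_gap: 0.0547
grip_force: 43.1
```

```bash
python3 t.py 377,-297,120,151.7 508.6,-56.2,120,166.8 508.6,-56.2,36,166.8
```

```text
t 3.1 tcp [ 377.9 -298.3    2.1] yaw 151.28 q [-0.84  0.33 -0.54  0.69 -0.   -0.33] F [-1.9  0.7  5. ] gap 54.7 grip 43.1
377,-297,120,151.7 [-0.   0.1 -0.4] [  0.13   0.07 -11.79]
508.6,-56.2,120,166.8 [ -0.    0.1 -15.5] [  0.16  27.51 -11.8 ]
508.6,-56.2,36,166.8 [ -0.    0.1 -15.5] [ 0.17 27.51 -3.4 ]
```

>>> carry_out:
  steps:
    - [[0, 0, 0], [0, 0, -3], 200]
    - [[0, 0, 0], [0, 0, -7], 200]
    - [[0, 0, 0], [0, 2, -12], 200]
    - [[0, 0, -4], [0, 7, -12], 200]
    - [[0, 0, -8], [0.1, 13, -12], 200]
    - [[0, 0, -12], [0.1, 19, -12], 200]
    - [[0, 0, -15.5], [0.2, 25, -12], 200]
    - [[0, 0, -15.5], [0.2, 27.5, -12], 200]

```text
clock: 4.1
tcp_pos: [0.509, -0.0529, 0.1213]
orientation: [0.0, 0.113, 0.994, 0.0]
wrist_force: [0.8, -0.3, -2.5]
finger_gap: 0.0546
grip_force: 43.5
```

```bash
python3 t.py 508.6,-56.2,60,166.8 508.6,-56.2,38,166.8
python3 - <<'E'
from h import *
im,W=cloud("top"); np.save("top.npy",W); cv2.imwrite("topraw.png",im[...,::-1])
cv2.imwrite("pics/a1.png",cv2.resize(im[120:260,140:320,::-1],(720,560)))
E
```

```text
t 4.1 tcp [509.  -52.9 121.3] yaw 167.0 q [-0.26  0.25 -0.31  1.    0.   -0.03] F [ 0.8 -0.3 -2.5] gap 54.6 grip 43.5
508.6,-56.2,60,166.8 [0.  0.  0.2] [-0.03 -0.33  6.13]
508.6,-56.2,38,166.8 [0.  0.  0.2] [-0.03 -0.33  8.33]
```

View pics/a1.png

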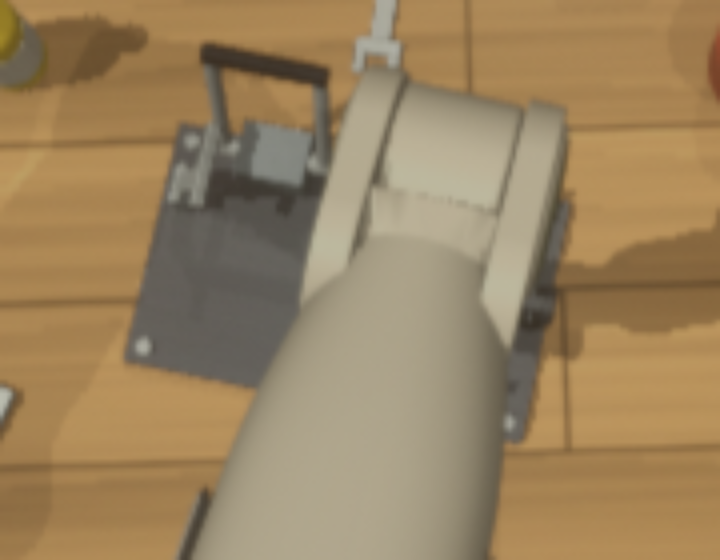

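The arm hides the bed in this view. The lever handle is at (265,60) and the catch at (190,165), both clear of the wrist.

>>> carry_out:
  steps:
    - [[0, 0, 0], [0, -0.2, 1], 200]
    - [[0, 0, 0], [0, -0.2, 3], 200]
    - [[0, 0, 0], [0, -0.2, 5], 200]
    - [[0, 0, 0], [0, -0.2, 6], 200]
    - [[0, 0, 0], [0, -0.2, 6.5], 200]
    - [[0, 0, 0], [0, -0.2, 7], 200]
    - [[0, 0, 0], [0, -0.2, 7], 200]
    - [[0, 0, 0], [0, -0.2, 7], 200]

```text
clock: 5.15
tcp_pos: [0.5079, -0.0578, 0.0517]
orientation: [0.0, 0.115, 0.993, -0.0]
wrist_force: [-0.7, 0.2, -0.8]
finger_gap: 0.0543
grip_force: 43.4
```

```bash
python3 t.py 508.6,-56.2,38,166.8 508.6,-56.2,36,166.8
python3 - <<'E'
from h import *
im,W=cloud("scene"); 
cv2.imwrite("pics/a2.png",cv2.resize(im[180:255,225:345,::-1],(800,500),interpolation=cv2.INTER_CUBIC))
E
```

```text
t 5.15 tcp [507.9 -57.8  51.7] yaw 166.78 q [-0.27  0.32 -0.41  0.84 -0.   -0.04] F [-0.7  0.2 -0.8] gap 54.3 grip 43.4
508.6,-56.2,38,166.8 [-0.   0.1 -0. ] [-0.03  0.17  1.37]
508.6,-56.2,36,166.8 [-0.   0.1 -0. ] [-0.03  0.17  1.57]
```

View pics/a2.png

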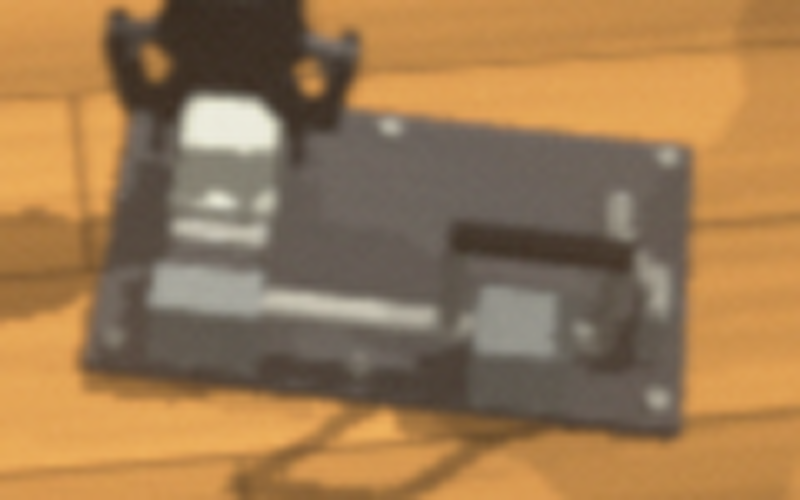

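The blank is held level over the bed at (230,125), in line with it, and the jaw's white edge is at (220,230), clear. I'll lower the plate and release it.

>>> carry_out:
  steps:
    - [[0, 0, 0], [0, 0.15, 0.5], 200]
    - [[0, 0, 0], [0, 0.15, 1], 200]
    - [[0, 0, 0], [0, 0.15, 1.3], 200]
    - [[0, 0, 0], [0, 0.15, 1.4], 200]
    - [[0, 0, 0], [0, 0.15, 1.5], 200]
    - [[0, 0, 0], [0, 0.15, 1.5], 200]
    - [[0, 0, 0], [0, 0.15, 1.5], 200]
    - [[0, 0, 0], [0, 0.15, 1.5], 200]

```text
clock: 6.2
tcp_pos: [0.5075, -0.0561, 0.0372]
orientation: [-0.0, 0.115, 0.993, -0.0]
wrist_force: [-4.5, 0.5, 7.6]
finger_gap: 0.0541
grip_force: 44.4
```

```bash
python3 t.py 508.6,-56.2,36,166.8
```

```text
t 6.2 tcp [507.5 -56.1  37.2] yaw 166.79 q [-0.27  0.34 -0.43  0.8  -0.   -0.04] F [-4.5  0.5  7.6] gap 54.1 grip 44.4
508.6,-56.2,36,166.8 [-0. -0. -0.] [-0.11  0.02  0.12]
```

>>> carry_out:
  steps:
    - [[0, 0, 0], [0, 0, -0.1], 60]
    - [[0, 0, 0], [0, 0, -0.1], 0]
    - [[0, 0, 0], [0, 0, -0.1], 0]
    - [[0, 0, 0], [0, 0, -0.1], 0]
    - [[0, 0, 0], [0, 0, -3], 0]
    - [[0, 0, 0], [0, 0, -7], 0]
    - [[0, 0, 0], [0, 0, -11], 0]
    - [[0, 0, 0], [0, 0, -11], 0]

```text
clock: 7.2
tcp_pos: [0.5103, -0.0569, 0.1496]
orientation: [0.003, 0.115, 0.993, -0.001]
wrist_force: [0.2, -0.2, -0.3]
finger_gap: 0.0855
grip_force: 0.0
```

```bash
python3 t.py 512.5,-359.7,120,183.6  512.5,-359.7,0,183.6
```

```text
t 7.2 tcp [510.3 -56.9 149.6] yaw 166.78 q [-0.27  0.23 -0.27  1.06 -0.   -0.04] F [ 0.2 -0.2 -0.3] gap 85.5 grip 0.0
512.5,-359.7,120,183.6 [ -0.1   0.4 -16.8] [ -7.11 -29.42   3.02]
512.5,-359.7,0,183.6 [ -0.1   0.4 -16.8] [ -7.03 -29.42  15.02]
```

>>> carry_out:
  steps:
    - [[0, 0.1, -4], [-1.2, -5, 0], 0]
    - [[0, 0.1, -8], [-2.6, -11, 0], 0]
    - [[0, 0.2, -12], [-4, -17, 0], 0]
    - [[0, 0.3, -16.8], [-5.5, -23, 1], 0]
    - [[0, 0.4, -16.8], [-7.1, -29.4, 3], 0]
    - [[0, 0.4, -16.8], [-7.1, -29.4, 7], 0]
    - [[0, 0.4, -16.8], [-7.1, -29.4, 10], 0]
    - [[0, 0.4, -16.8], [-7.1, -29.4, 10], 0]

```text
clock: 8.2
tcp_pos: [0.507, -0.3568, 0.0421]
orientation: [-0.006, -0.031, 0.999, 0.003]
wrist_force: [-0.8, -0.3, 0.4]
finger_gap: 0.0855
grip_force: 0.0
```

```bash
python3 t.py 512.5,-359.7,0,183.6
python3 - <<'E'
from h import *
im,W=cloud("top"); np.save("top.npy",W); cv2.imwrite("topraw.png",im[...,::-1])
cv2.imwrite("pics/a3.png",cv2.resize(im[120:260,140:400,::-1],(780,420),interpolation=cv2.INTER_CUBIC))
E
cat >> m.py <<'E'
E
sed -n '1,/return p/p' m.py > m2.py; echo 'print("plate");rect(400,310,22,.042,.054)' >> m2.py; python3 m2.py
```

```text
t 8.2 tcp [ 507.  -356.8   42.1] yaw -176.45 q [-0.74  0.52 -0.12  0.95 -0.   -0.8 ] F [-0.8 -0.3  0.4] gap 85.5 grip 0.0
512.5,-359.7,0,183.6 [ 0.4 -0.7 -0.1] [-0.58 -0.35  4.2 ]
plate
428 c [507.6 -55. ] s [55.4 76.5] a 77.1 z 47.6 mean [507.8 -55.2  47.6]
```

View pics/a3.png

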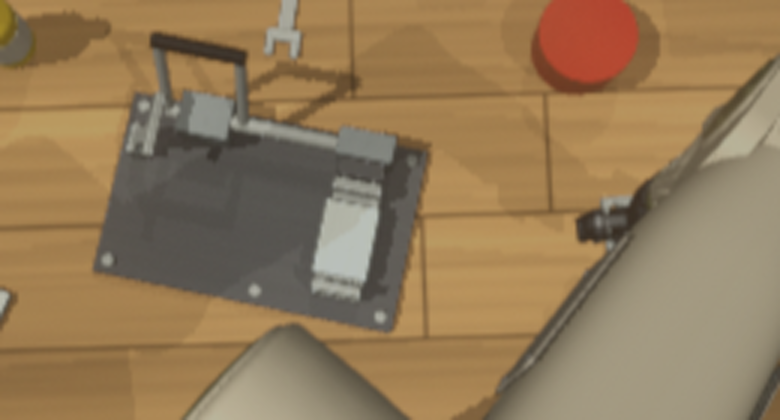

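The blank lies flat on the bed at about (345,238), centred between fence and jaw. Measured, its top is at z 47.6, in line with the bed. Next is the guide.

>>> carry_out:
  steps:
    - [[0, 0, 0], [-0.4, -0.2, 1.5], 0]
    - [[0, 0, 0], [-0.4, -0.2, 3], 0]
    - [[0, 0, 0], [-0.4, -0.2, 4], 0]
    - [[0, 0, 0], [-0.4, -0.2, 4], 60]
    - [[0, 0, 0], [-0.4, -0.2, 4], 120]
    - [[0, 0, 0], [-0.4, -0.2, 4], 200]
    - [[0, 0, 0], [-0.4, -0.2, 4], 200]
    - [[0, 0, 0], [-0.4, -0.2, 4], 200]

```text
clock: 9.25
tcp_pos: [0.516, -0.3615, 0.0102]
orientation: [-0.001, -0.032, 1.0, -0.001]
wrist_force: [-0.2, 2.9, 14.5]
finger_gap: 0.0184
grip_force: 7.4
```

```bash
python3 t.py 512.5,-359.7,0,183.6 508,-56,120,166.8
```

```text
t 9.25 tcp [ 516.  -361.5   10.2] yaw -176.39 q [-0.74  0.56 -0.14  0.87 -0.   -0.8 ] F [-0.2  2.9 14.5] gap 18.4 grip 7.4
512.5,-359.7,0,183.6 [-0.1 -0.1  0. ] [0.34 0.2  1.02]
508,-56,120,166.8 [-0.1 -0.1 16.8] [ -1.11  30.51 -11.05]
```

Missed: the fingers closed above the plate, because the commanded height was about 1 cm too high. I'll reopen and go lower.

>>> carry_out:
  steps:
    - [[0, 0, 0], [0, 0, -1.5], 0]
    - [[0, 0, 0], [0, 0, -1.5], 0]
    - [[0, 0, 0], [0, 0, -1.5], 0]
    - [[0, 0, 0], [0, 0, -1.5], 0]
    - [[0, 0, 0], [0, 0, -1], 0]
    - [[0, 0, 0], [0, 0, -1], 0]
    - [[0, 0, 0], [0, 0, -1], 0]
    - [[0, 0, 0], [0, 0, -1], 0]

```text
clock: 10.25
tcp_pos: [0.5137, -0.3605, 0.0163]
orientation: [-0.003, -0.031, 1.0, 0.0]
wrist_force: [0.9, 0.3, 0.5]
finger_gap: 0.0855
grip_force: 0.0
```

```bash
python3 t.py 512.5,-359.7,0,183.6
```

```text
t 10.25 tcp [ 513.7 -360.5   16.3] yaw -176.42 q [-0.74  0.56 -0.13  0.89 -0.   -0.8 ] F [0.9 0.3 0.5] gap 85.5 grip 0.0
512.5,-359.7,0,183.6 [ 0.1 -0.4 -0. ] [0.1  0.09 1.63]
```

>>> carry_out:
  steps:
    - [[0, 0, 0], [0.1, 0, 0.8], 0]
    - [[0, 0, 0], [0.1, 0, 1.6], 0]
    - [[0, 0, 0], [0.1, 0, 1.6], 0]
    - [[0, 0, 0], [0.1, 0, 1.6], 0]
    - [[0, 0, 0], [0.1, 0, 1.6], 80]
    - [[0, 0, 0], [0.1, 0, 1.6], 120]
    - [[0, 0, 0], [0.1, 0, 1.6], 200]
    - [[0, 0, 0], [0.1, 0, 1.6], 200]

```text
clock: 11.25
tcp_pos: [0.5129, -0.3609, 0.001]
orientation: [-0.003, -0.031, 1.0, -0.0]
wrist_force: [-1.3, 0.1, 5.4]
finger_gap: 0.0545
grip_force: 42.9
```

```bash
python3 t.py 512.5,-359.7,0,183.6 508,-56,130,166.8
```

```text
t 11.25 tcp [ 512.9 -360.9    1. ] yaw -176.43 q [-0.74  0.57 -0.15  0.86 -0.   -0.8 ] F [-1.3  0.1  5.4] gap 54.5 grip 42.9
512.5,-359.7,0,183.6 [-0.  -0.3 -0. ] [0.03 0.13 0.1 ]
508,-56,130,166.8 [-0.1 -0.3 16.8] [ -1.33  30.46 -12.91]
```

>>> carry_out:
  steps:
    - [[0, 0, 0], [0, 0, -4], 200]
    - [[0, 0, 0], [0, 0, -10], 200]
    - [[0, 0, 4], [0, 4, -13], 200]
    - [[0, 0, 8], [-0.3, 10, -13], 200]
    - [[0, 0, 12], [-0.6, 16, -13], 200]
    - [[0, 0, 16], [-1, 22, -13], 200]
    - [[0, 0, 16.8], [-1.2, 27.5, -13], 200]
    - [[0, 0, 16.8], [-1.3, 30.5, -13], 200]

```text
clock: 12.25
tcp_pos: [0.506, -0.0524, 0.1297]
orientation: [-0.005, 0.114, 0.993, 0.0]
wrist_force: [1.2, -0.3, -2.8]
finger_gap: 0.0546
grip_force: 44.1
```

>>> carry_out:
  steps:
    - [[0, 0, 0], [0, 0, 1], 200]
    - [[0, 0, 0], [0, 0, 3], 200]
    - [[0, 0, 0], [0, 0, 5], 200]
    - [[0, 0, 0], [0, 0, 6], 200]
    - [[0, 0, 0], [0, 0, 6], 200]
    - [[0, 0, 0], [0, 0, 6], 200]
    - [[0, 0, 0], [0, 0, 6], 200]
    - [[0, 0, 0], [0, 0, 6], 200]

```text
clock: 13.25
tcp_pos: [0.5074, -0.0555, 0.071]
orientation: [-0.003, 0.115, 0.993, -0.0]
wrist_force: [-0.0, -0.6, -3.0]
finger_gap: 0.0544
grip_force: 44.1
```

```bash
python3 t.py 507.5,-56.1,49,166.8
```

```text
t 13.25 tcp [507.4 -55.5  71. ] yaw 166.78 q [-0.27  0.3  -0.38  0.89 -0.   -0.03] F [-0.  -0.6 -3. ] gap 54.4 grip 44.1
507.5,-56.1,49,166.8 [-0.1 -0.3 -0. ] [-0.04 -0.06  2.2 ]
```

>>> carry_out:
  steps:
    - [[0, 0.3, 0], [0, -0.05, 0.7], 200]
    - [[0, 0.3, 0], [0, -0.05, 1.4], 200]
    - [[0, 0.3, 0], [0, -0.05, 1.9], 200]
    - [[0, 0.3, 0], [0, -0.05, 2.1], 200]
    - [[0, 0.3, 0], [0, -0.05, 2.2], 200]
    - [[0, 0.3, 0], [0, -0.05, 2.3], 200]
    - [[0, 0.3, 0], [0, -0.05, 2.35], 200]
    - [[0, 0.3, 0], [0, -0.05, 2.35], 200]

```text
clock: 14.25
tcp_pos: [0.5068, -0.0558, 0.0479]
orientation: [-0.006, 0.115, 0.993, 0.0]
wrist_force: [-3.5, -0.2, 4.4]
finger_gap: 0.0547
grip_force: 44.8
```

```bash
python3 t.py 507.5,-56.1,48,166.8
```

```text
t 14.25 tcp [506.8 -55.8  47.9] yaw 166.78 q [-0.27  0.33 -0.41  0.84 -0.   -0.04] F [-3.5 -0.2  4.4] gap 54.7 grip 44.8
507.5,-56.1,48,166.8 [-0.1 -0.7 -0. ] [-0.08 -0.01 -0.01]
```

>>> carry_out:
  steps:
    - [[0, 0, 0], [0, 0, -0.05], 60]
    - [[0, 0, 0], [0, 0, -0.05], 0]
    - [[0, 0, 0], [0, 0, -0.05], 0]
    - [[0, 0, 0], [0, 0, 0.6], 0]
    - [[0, 0, 0], [0, 0, 0.6], 0]
    - [[0, 0, 0], [0, 0, 0.6], 80]
    - [[0, 0, 0], [0, 0, 0.6], 130]
    - [[0, 0, 0], [0, 0, 0.6], 200]
  force: 20

```text
clock: 15.25
tcp_pos: [0.5067, -0.0559, 0.0411]
orientation: [-0.006, 0.115, 0.993, 0.0]
wrist_force: [-0.3, -1.0, -0.1]
finger_gap: 0.0553
grip_force: 22.0
```

>>> carry_out:
  steps:
    - [[0, 0, 0], [0, 0, 0], 200]
    - [[0, 0, 0], [0, 0, 0], 200]
    - [[0, 0, 0], [0, 0, 0], 60]
    - [[0, 0, 0], [0, 0, 0], 0]
    - [[0, 0, 0], [0, 0, 0], 0]
    - [[0, 0, 0], [0, 0, -5], 0]
    - [[0, 0, 0], [0, 0, -10], 0]
    - [[0, 0, 0], [0, 0, -15], 0]

```text
clock: 16.25
tcp_pos: [0.5082, -0.056, 0.1925]
orientation: [-0.006, 0.115, 0.993, 0.0]
wrist_force: [1.5, -0.0, 0.0]
finger_gap: 0.0854
grip_force: 0.0
```

```bash
python3 t.py 507.5,-56.1,48,166.8
```

```text
t 16.25 tcp [508.2 -56.  192.5] yaw 166.78 q [-0.27  0.22 -0.18  1.19 -0.   -0.04] F [ 1.5 -0.   0. ] gap 85.4 grip 0.0
507.5,-56.1,48,166.8 [-0.1 -0.7 -0. ] [-0.11 -0.02 14.45]
```

```bash
cat > j.py <<'E'
from h import *
yaw=np.radians(-13.1); O=np.array([527.5,26.8])
A=np.array([[np.cos(yaw),-np.sin(yaw)],[np.sin(yaw),np.cos(yaw)]])
def w(x,y): return A@[x,y]+O
def tojig(P): 
    q=P*1000; q=q.copy(); q[...,:2]=(q[...,:2]-O)@A; return q
E
python3 - <<'E'
from j import *
J=tojig(np.load("top.npy"))
def box(x,y,z):
    m=np.all([(J[...,i]>a)&(J[...,i]<b) for i,(a,b) in enumerate((x,y,z))],axis=0); p=J[m]
    print(len(p), np.round(np.percentile(p,[2,50,98],axis=0),1).tolist() if len(p) else '')
box((20,112),(100,145),(85,125)); box((100,160),(30,140),(160,200)); box((-100,130),(-160,190),(9,17))
print(w(34,90),w(34,150))
E
python3 t.py 581,107,150,166.9 581,107,90,166.9
```

```text
108 [[38.6, 119.0, 88.7], [73.4, 125.1, 107.7], [111.0, 137.4, 117.5]]
209 [[123.8, 39.0, 161.7], [131.9, 83.2, 185.8], [142.4, 127.5, 191.0]]
4195 [[-81.2, -145.4, 9.4], [-0.2, 26.6, 12.8], [103.8, 169.1, 16.6]]
[581.01380056 106.7516926 ] [594.612879   165.19025064]
t 16.25 tcp [508.2 -56.  192.5] yaw 166.78 q [-0.27  0.22 -0.18  1.19 -0.   -0.04] F [ 1.5 -0.   0. ] gap 85.4 grip 0.0
581,107,150,166.9 [-0.1 -0.7 -0.1] [-3.41 17.53  4.19]
581,107,90,166.9 [-0.1 -0.7 -0.1] [-3.48 17.54 10.19]
```

>>> carry_out:
  steps:
    - [[0, 0.7, 0], [0, 4, 0], 255]
    - [[0, 0.7, 0], [-1, 9, 0], 255]
    - [[0, 0.7, 0], [-2, 14, 0], 255]
    - [[0, 0.7, 0], [-3.4, 17.5, 2], 255]
    - [[0, 0.7, 0], [-3.4, 17.5, 5], 255]
    - [[0, 0.7, 0], [-3.4, 17.5, 8], 255]
    - [[0, 0.7, 0], [-3.4, 17.5, 10], 255]
    - [[0, 0.7, 0], [-3.4, 17.5, 10], 255]

```text
clock: 17.25
tcp_pos: [0.5787, 0.1067, 0.0885]
orientation: [-0.014, 0.115, 0.993, 0.001]
wrist_force: [0.3, 0.3, 0.4]
finger_gap: -0.0
grip_force: 0.0
```

```bash
python3 t.py 581,107,90,166.9 595,165,90,166.9
```

```text
t 17.25 tcp [578.7 106.7  88.5] yaw 166.78 q [ 0.04  0.44 -0.13  1.03  0.01  0.27] F [0.3 0.3 0.4] gap -0.0 grip 0.0
581,107,90,166.9 [-0.1 -1.6 -0.1] [-0.21  0.08 -0.15]
595,165,90,166.9 [-0.1 -1.6 -0.1] [-0.25  6.05 -0.17]
```

>>> carry_out:
  steps:
    - [[0, -1.5, 0], [-0.2, 0.5, 0], 255]
    - [[0, -1.5, 0], [-0.2, 1.3, 0], 255]
    - [[0, -1.5, 0], [-0.2, 2.1, 0], 255]
    - [[0, -1.5, 0], [-0.2, 3, 0], 255]
    - [[0, -1.5, 0], [-0.2, 4, 0], 255]
    - [[0, -1.5, 0], [-0.2, 5, 0], 255]
    - [[0, -1.5, 0], [-0.2, 6, 0], 255]
    - [[0, -1.5, 0], [-0.2, 6, 0], 255]

```text
clock: 18.25
tcp_pos: [0.5961, 0.1655, 0.0901]
orientation: [0.001, 0.115, 0.993, -0.001]
wrist_force: [0.1, -0.2, -0.1]
finger_gap: -0.0001
grip_force: 0.0
```

```bash
python3 t.py 595,165,90,166.9
python3 - <<'E'
from j import *
im,W=cloud("scene"); 
cv2.imwrite("pics/a4.png",cv2.resize(im[170:255,225:345,::-1],(780,552),interpolation=cv2.INTER_CUBIC))
E
```

```text
t 18.25 tcp [596.1 165.5  90.1] yaw 166.84 q [ 0.14  0.47 -0.08  1.02 -0.    0.37] F [ 0.1 -0.2 -0.1] gap -0.1 grip 0.0
595,165,90,166.9 [-0.1  0.1 -0.1] [ 0.1  -0.08  0.01]
```

View pics/a4.png

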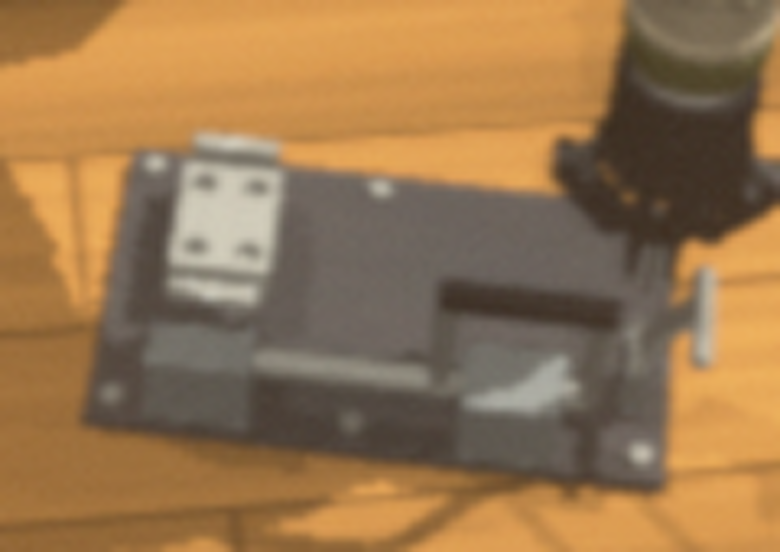

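The catch bar now lies outwards at (705,315), which is open. The guide with its four holes sits on the blank at (225,225). Next I go up and turn to grasp the handle.

```bash
python3 t.py 595,165,230,166.9 676.7,79.4,230,76.9
```

```text
t 18.3 tcp [596.  165.1  90.1] yaw 166.82 q [ 0.14  0.47 -0.08  1.02 -0.    0.37] F [-0.4  1.3 -0.2] gap 0.0 grip 0.0
595,165,230,166.9 [-0.1  0.1 -0.1] [  0.07  -0.05 -13.99]
676.7,79.4,230,76.9 [ 0.   0.1 89.9] [ -9.84  -6.52 -13.97]
```

>>> carry_out:
  steps:
    - [[0, 0, 0], [0, 0, -5], 255]
    - [[0, 0, 0], [0, 0, -11], 255]
    - [[0, 0, 10], [0, 0, -15], 100]
    - [[0, 0, 20], [-2, -1, -15], 0]
    - [[0, 0, 30], [-4, -3, -15], 0]
    - [[0, 0, 40], [-7, -5, -15], 0]
    - [[0, 0, 50], [-9.8, -6.5, -15], 0]
    - [[0, 0, 60], [-9.8, -6.5, -15], 0]
  force: 60

```text
clock: 19.3
tcp_pos: [0.6776, 0.0766, 0.2395]
orientation: [0.001, 0.6, 0.8, -0.0]
wrist_force: [0.6, 0.5, 0.8]
finger_gap: 0.0852
grip_force: 0.0
```

```bash
python3 t.py 676.7,79.4,210,76.9
```

```text
t 19.3 tcp [677.6  76.6 239.5] yaw 106.26 q [-0.    0.53  0.4   1.44 -0.    1.28] F [0.6 0.5 0.8] gap 85.2 grip 0.0
676.7,79.4,210,76.9 [ 0.1  0.1 29.4] [ 0.3  -0.01  2.95]
```

>>> carry_out:
  steps:
    - [[0, 0, 10], [0.2, 0, 0], 0]
    - [[0, 0, 20], [0.2, 0, 0], 0]
    - [[0, 0, 29.5], [0.2, 0, 0.5], 0]
    - [[0, 0, 29.5], [0.2, 0, 2.5], 0]
    - [[0, 0, 29.5], [0.2, 0, 4.5], 0]
    - [[0, 0, 29.5], [0.2, 0, 6.5], 0]
    - [[0, 0, 29.5], [0.2, 0, 7.9], 0]
    - [[0, 0, 29.5], [0.2, 0, 7.9], 0]

```text
clock: 20.3
tcp_pos: [0.675, 0.0807, 0.1602]
orientation: [0.0, 0.781, 0.624, -0.001]
wrist_force: [-0.2, -0.6, -0.1]
finger_gap: 0.0856
grip_force: 0.0
```

```bash
python3 t.py 676.7,79.4,160,76.9
```

```text
t 20.3 tcp [675.   80.7 160.2] yaw 77.26 q [ 0.    0.55  0.23  1.25 -0.    1.79] F [-0.2 -0.6 -0.1] gap 85.6 grip 0.0
676.7,79.4,160,76.9 [-0.   0.1  0.4] [-0.09  0.2   0.02]
```

>>> carry_out:
  steps:
    - [[0, 0, 0.3], [0, 0.1, 0], 100]
    - [[0, 0, 0.3], [0, 0.1, 0], 180]
    - [[0, 0, 0.3], [0, 0.1, 0], 255]
    - [[0, 0, 0.3], [0, 0.1, 0], 255]
    - [[0, 0, 0.3], [0, 0.1, 0], 255]
    - [[0, 0, 0.3], [0, 0.1, 0], 255]
    - [[0, 0, 0.3], [0, 0.1, 0], 255]
    - [[0, 0, 0.3], [0, 0.1, 0], 255]

```text
clock: 21.3
tcp_pos: [0.6775, 0.0807, 0.1621]
orientation: [0.002, 0.783, 0.622, 0.001]
wrist_force: [3.0, 0.1, 2.8]
finger_gap: 0.014
grip_force: 58.6
```

```bash
cat > l.py <<'E'
from j import *
s=env.get_state(); p=np.array(s['tcp_pos'])*1000; q=A.T@(p[:2]-O)
print("jig tcp",np.round(q,1),"z",p[2],"bar z",p[2]+18.7,"lever~",np.arctan2(95-q[0],p[2]+18.7-55)+.3,"r",np.hypot(95-q[0],p[2]+18.7-55), "gap",s['finger_gap'],"F jig",np.round(A.T@s['wrist_force'][:2],1),np.round(s['wrist_force'][2],1),"t",s['clock'])
r0=rot(s['orientation'])
for th in (.1,.2,.3,.4,.5,.6,.7,.8,.9,1.0,1.03):
    t=th-.3; g=w(95-130*np.sin(t),85); P=np.array([*g,55+130*np.cos(t)-18.7])
    print(th,np.round(r0.inv().apply(P-p)/10,2))
E
python3 l.py
```

```text
jig tcp [133.8  86.5] z 162.09263203217242 bar z 180.7926320321724 lever~ 0.0005499466077653614 r 131.6512626459423 gap 0.0140162805117347 F jig [2.9 0.7] 2.8 t 21.3
0.1 [-0.15 -1.3  -0.17]
0.2 [-0.15 -2.58 -0.36]
0.3 [-0.15 -3.88 -0.43]
0.4 [-0.14 -5.18 -0.37]
0.5 [-0.14 -6.47 -0.18]
0.6 [-0.14 -7.73  0.13]
0.7 [-0.14 -8.95  0.58]
0.8 [ -0.14 -10.12   1.14]
0.9 [ -0.13 -11.23   1.81]
1.0 [ -0.13 -12.27   2.59]
1.03 [ -0.13 -12.56   2.85]
```

>>> carry_out:
  steps:
    - [[0, 0, 0], [0, -1.3, -0.25], 255]
    - [[0, 0, 0], [0, -2.6, -0.45], 255]
    - [[0, 0, 0], [0, -3.9, -0.5], 255]
    - [[0, 0, 0], [0, -5.2, -0.45], 255]
    - [[0, 0, 0], [0, -6.5, -0.25], 255]
    - [[0, 0, 0], [0, -7.7, 0.05], 255]
    - [[0, 0, 0], [0, -8.2, 0.2], 255]
    - [[0, 0, 0], [0, -8.2, 0.2], 255]

```text
clock: 22.3
tcp_pos: [0.5968, 0.0999, 0.1595]
orientation: [0.001, 0.783, 0.623, 0.001]
wrist_force: [2.9, 3.4, 2.8]
finger_gap: 0.014
grip_force: 59.0
```

```bash
python3 l.py;python3 t.py 676.7,79.4,160,76.9
```

```text
jig tcp [51.  86.9] z 159.4911922430889 bar z 178.1911922430889 lever~ 0.6433230399234899 r 130.82603320576692 gap 0.013983476742411969 F jig [2. 4.] 2.8 t 22.3
0.1 [-0.21  6.99 -0.41]
0.2 [-0.21  5.7  -0.61]
0.3 [-0.2   4.4  -0.67]
0.4 [-0.2   3.11 -0.61]
0.5 [-0.2   1.82 -0.42]
0.6 [-0.2   0.56 -0.1 ]
0.7 [-0.19 -0.66  0.34]
0.8 [-0.19 -1.83  0.91]
0.9 [-0.19 -2.94  1.58]
1.0 [-0.19 -3.98  2.37]
1.03 [-0.19 -4.27  2.62]
t 22.3 tcp [596.8  99.9 159.5] yaw 77.02 q [ 0.03  0.4  -0.01  1.16 -0.    1.83] F [2.9 3.4 2.8] gap 14.0 grip 59.0
676.7,79.4,160,76.9 [ 0.1 -0.   0.1] [-0.21  8.24 -0.04]
```

>>> carry_out:
  steps:
    - [[0, 0, 0], [-0.1, -0.7, 0.3], 255]
    - [[0, 0, 0], [-0.1, -1.3, 0.6], 255]
    - [[0, 0, 0], [-0.1, -1.8, 0.85], 255]
    - [[0, 0, 0], [-0.1, -2.4, 1.2], 255]
    - [[0, 0, 0], [-0.1, -2.9, 1.5], 255]
    - [[0, 0, 0], [-0.1, -3.5, 1.95], 255]
    - [[0, 0, 0], [-0.1, -4, 2.35], 255]
    - [[0, 0, 0], [-0.1, -4, 2.35], 255]

```text
clock: 23.3
tcp_pos: [0.5605, 0.1086, 0.1378]
orientation: [0.002, 0.782, 0.623, 0.003]
wrist_force: [4.9, 6.6, 9.5]
finger_gap: 0.014
grip_force: 59.6
```

```bash
python3 l.py;python3 t.py
python3 - <<'E'
from j import *
im,W=cloud("scene"); 
cv2.imwrite("pics/a5.png",cv2.resize(im[170:255,225:345,::-1],(780,552),interpolation=cv2.INTER_CUBIC))
E
```

```text
jig tcp [13.6 87.2] z 137.76021390441707 bar z 156.46021390441706 lever~ 0.9762158270360333 r 130.0861020017385 gap 0.014046536909949909 F jig [3.2 7.6] 9.5 t 23.3
0.1 [-0.23 10.74 -2.52]
0.2 [-0.23  9.46 -2.72]
0.3 [-0.23  8.16 -2.8 ]
0.4 [-0.22  6.86 -2.74]
0.5 [-0.22  5.58 -2.56]
0.6 [-0.22  4.32 -2.24]
0.7 [-0.22  3.09 -1.81]
0.8 [-0.22  1.92 -1.25]
0.9 [-0.22  0.8  -0.58]
1.0 [-0.22 -0.24  0.2 ]
1.03 [-0.22 -0.53  0.45]
t 23.3 tcp [560.5 108.6 137.8] yaw 77.03 q [ 0.05  0.34 -0.15  1.07  0.    1.85] F [4.9 6.6 9.5] gap 14.0 grip 59.6
```

View pics/a5.png

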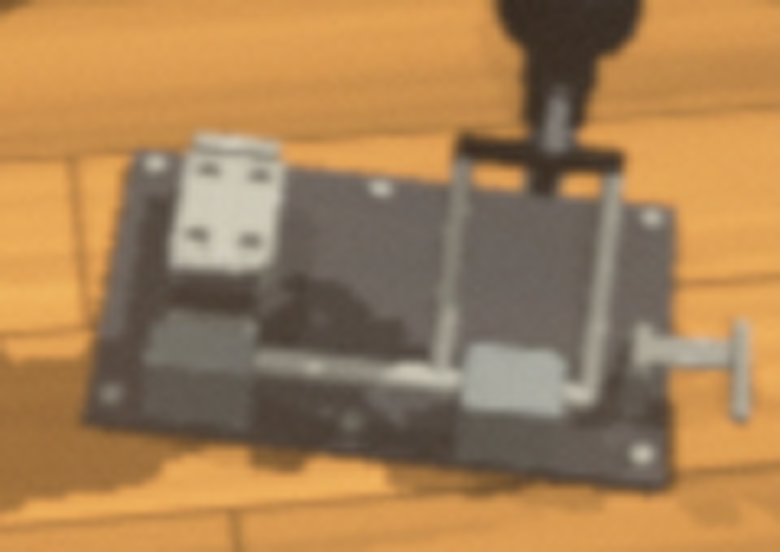

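The lever is nearly at its stop, with the handle at (540,150). The jaw is against the stacked plates at (225,215), and the catch is fully open at (740,370). I'll press on to the stop.

>>> carry_out:
  steps:
    - [[0, 0, 0], [0.1, -0.15, 0.12], 255]
    - [[0, 0, 0], [0.1, -0.3, 0.25], 255]
    - [[0, 0, 0], [0.1, -0.4, 0.35], 255]
    - [[0, 0, 0], [0.1, -0.5, 0.42], 255]
    - [[0, 0, 0], [0.1, -0.6, 0.5], 255]
    - [[0, 0, 0], [0.1, -0.6, 0.5], 255]
    - [[0, 0, 0], [0.1, -0.6, 0.5], 255]
    - [[0, 0, 0], [0.1, -0.6, 0.5], 255]

```text
clock: 24.35
tcp_pos: [0.5597, 0.109, 0.1367]
orientation: [0.006, 0.783, 0.622, 0.006]
wrist_force: [9.5, -0.2, 21.9]
finger_gap: 0.0142
grip_force: 61.0
```

```bash
python3 l.py|head -1
```

```text
jig tcp [12.7 87.3] z 136.7396384761051 bar z 155.4396384761051 lever~ 0.9861991733289963 r 129.82403598520276 gap 0.014164805436032933 F jig [9.3 1.9] 21.9 t 24.35
```

Run:
```python
from j import *
J=tojig(cloud("scene")[1])
for n,z in(("guide",(54,62)),("jaw/fence",(58.5,66))):
    m=(abs(J[...,0])<75)&(abs(J[...,1]+85)<45)&(J[...,2]>z[0])&(J[...,2]<z[1]); p=J[m]
    print(n,len(p),np.round(np.percentile(p,[1,50,99],axis=0),1).tolist(),cv2.minAreaRect(p[:,:2].astype(np.float32)))
s=env.get_state();print(s['clock'],s['wrist_force'],s['qvel'])
env.hand_in()
```

```text
guide 244 [[-55.7, -110.9, 54.1], [-0.0, -82.9, 57.6], [55.8, -56.4, 61.9]] ((0.294769287109375, -83.79804229736328), (55.75883865356445, 116.1683120727539), 89.53477478027344)
jaw/fence 144 [[-56.6, -109.5, 58.6], [2.9, -85.6, 61.1], [56.7, -58.8, 65.7]] ((0.4474639892578125, -84.09395599365234), (115.81636047363281, 51.98581314086914), 1.1106340885162354)
24.4 [ 8.90091328 -0.26782411 20.8691182 ] [-6.18156465e-04  1.51214858e-03 -9.49691114e-04 -1.55749861e-05
 -4.76315053e-04  4.24339158e-04]
the job is handed in; nothing more can be done
```

I handed the job in at 24.4 s. The blank and guide are stacked on the bed, the catch is flipped open, and the lever is held where it stopped moving (about 0.99 rad measured, pressed with about 21 N). The first try at the guide missed and closed on its top face, and I didn't measure how flush the two plates are once clamped.

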